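Seat the loose charger in its socket, then switch on its power strip

TASK

The white charger is standing half out of its power strip. Push it straight down with the fingertips until it is fully home in the socket, and only then switch on that same strip by pressing down the raised side of its red rocker all the way. Press lightly, do not lift or drag the strip, and leave the other strip (with the black adapter, already on), the two paint pots and the tape roll alone.

Things in the scene. Friction and masses are not known exactly. Their poses are not given: they have to be found in the camera images.
- charger_strip: strip with the white charger, the one to work on: black five-socket strip, loose, flat on the worktop; housing 50 mm wide, top face at z = 34 mm; origin under it, on the worktop. Its y is the long axis: housing from y = -123 mm (switch end, lead stub to -145) to +142 mm. Its x points across it, away from the robot (yaw within 0.2 rad), z up; about 0.5 kg
- charger_plug_top (a point): centre of the flat top of the white charger, a block 42 mm (strip's x) by 36 mm (y) by 33 mm high with two USB ports on top, in the middle socket at x = 0, y = +30.5 mm of the strip; strip's axes. z = 67 mm when fully home, up to 79 mm when it stands out
- charger_plug (a joint): travel of the white charger into its socket, m: 0 = 12 mm proud, 0.012 = fully home, flush on the strip. The socket grips it: it needs about 4 to 5 N straight down, and it stays where it is left
- charger_strip_switch (a joint): the charger strip's red rocker, rad: 0 = off (its half on the robot's side, -x, stands high), 0.349 = fully on (that half down, +x half high). Moved by pressing the high half down: 3 N slowly, about 6 N at 6 mm/s, 8 N at 15 mm/s; no spring, it stays where it is left
- charger_rocker (a point): pivot of the red rocker, at x = 0, y = -93 mm of the strip, z = 36 mm; strip's axes. Rocker 12 mm along y; halves x = -11 to -1 and +2 to +13 mm. Off: outer edge of -x half at z = 39 mm; fully on: that half at z = 35 (outer) to 36.5 mm (inner), +x half's inner edge at 37. Housing round it flat, z = 34 mm. A flat fingertip reaching past x = +1 mm rocks it only half way
- adapter_strip: the other strip, same model, size and axes as charger_strip, with a black adapter (46 x 62 x 29 mm) fully home in its middle socket; leave alone
- adapter_strip_switch (a joint): the other strip's rocker, rad: starts fully on (about 0.34) and must stay on
- adapter_rocker (a point): pivot line of the other strip's red rocker (leave it alone), 36 mm above the worktop
- red_pot: white-lidded gouache pot with a red band, 46 mm across, 46 mm high; origin under its centre. Leave alone
- blue_pot: white-lidded gouache pot with a blue band, 46 mm across, 46 mm high; origin under its centre. Leave alone
- tape_roll: roll of masking tape lying flat, 98 mm across, 24 mm high; origin under its centre. Leave alone

How it is judged:
By the outcome, as a careful person would: the job done as asked, in the order asked, and still so for the second after the job is handed in, with the robot touching nothing.
It also fails if it takes over 58 s, if anything falls off the work surface, if the arm or the gripper's body presses on something with over 40 N, if the wrist force passes 120 N, or if a joint passes its speed limit or range.

ROBOT

A 6-joint arm with a two-finger parallel gripper is mounted at the origin on a cart in front of the work surface, level with it; the furniture and walls round the work are solid. World frame = base frame: x ahead of the robot, y to its left, z up, the work surface at z = 0. Lengths are in mm, angles in rad, forces in N, time in s.
With the tool pointing down it reaches from about 375 to 900 mm from the base axis. Payload 3.1 kg.
Tool frame: the origin (TCP) lies at the very end of the fingers, on their centre line; the grasp point (between the pads) lies 19 mm behind it; z points along the fingers, y is the line along which they close (so a half turn about z gives the same grasp; the last joint's range is limited). The gripper opens to 85 mm and grips with 20 to 120 N. Pads are 22 mm wide; open, the fingers measure 114 mm over their backs; the gripper's body (76 mm by 85 mm) begins 54 mm behind the grasp point. The pads swing forward as they close: fully open they stand 13 mm farther back than shut.
Start: joints at [-1.415, 0.527, 1.433, -0, 1.181, -0.178], TCP at [205.385, -590.266, 231.31] pointing down, gripper open.
Joint ranges: [-3.08, 3.08], [-0.75, 2.2], [0.22, 2.44], [-1.43, 4.57], [0, 2.65], [-2.85, 2.85]. Speed limits (rad/s): [2.79, 2.79, 3.14, 3.14, 3.14, 3.14].

INTERFACE

Orientations are given as a unit quaternion [w, x, y, z].
In Python, from rig import manip gives the robot as it stands.
- The arm moves only by the shell command python3 -m jog 'ROWS' [FORCE]. ROWS is JSON, a list of rows, each a list of 5 numbers: the shift along the world's x, y, z in m, then the turn about the world's z in rad, then the finger opening in m, from 0 to 0.0854. In form: [[dx, dy, dz, turn, jaw], ...]. A call has 1 to 8 rows; each row shifts and turns the commanded pose from where the row before left it; what a row does not reach is not made up. A row lasts 1/10 s, in which the tool goes at most 50 mm and 8.59 degrees, less where a joint would pass 70% of its speed; a pose out of reach is approached as far as the arm can. A call is refused whole if a number of a shift passes 0.05 or a number of a turn 0.15, either way. A call with a gripper value outside its range is refused whole. The fingers move at their own pace and stop on an object; FORCE is the grip in N (left out, the last holds). Time passes only in rows, so rows that do not move let the fingers close. It gives the time, the measured TCP pose, the force, the opening and the grip force at its end, in the units of the state.
- manip.sense(): the state, without advancing time (a new reading comes with each control period).
- manip.read_camera(name): name is "side" or "top"; returns a dict with "img" (400x640x3 uint8, red, green, blue), "camera_matrix" (3x3 intrinsics, pixels), "rvec" (rotation vector, rad) and "tvec" (3), from world to camera coordinates, as OpenCV has them. Camera axes: x right, y down, z forward; pixel columns grow to the right and rows downward; lengths in mm; the calibration is good to about 2 mm. A picture is of the moment at which its call begins. There is no depth.
- manip.sign_off(): hands the job in; it is judged then, once.
Trained networks look in the newest picture that a camera, given by its name, has taken for a name from the list of things; names that differ only in an ending like _2 or _b are one class to them, and where a whole thing is asked for, a point or a joint stands for the part that bears it (a point fixed in the world has none). Each returns a list of dicts, best first, with "p" (0 to 1); they miss things now and then, are a little off and sometimes report something else, mostly with a low value. They report only what shows in the picture. A call takes as long as a camera call.
- manip.trace(query, camera): "pixels" (400x640 bool, what is visible of it) and "position" ([row, column] in pixels, amid what is visible of it).
- manip.spot_point(query, camera): "position" ([row, column] in pixels: a listed point, or the origin of a listed thing).
The state is a dict: "t": time; "joint_positions": joint angles; "qd": joint speeds; "joint_efforts": joint torques, N m; "tool_pos": TCP position; "ee_rot": TCP orientation; "ft_force": force on the tool from outside, world axes, zero at the start; "wrist_torque": the same for the moment, N m; "grip_width": opening from 0.0 (shut) to 1.0 (fully open); "finger_force": force on a finger pad.
Only numpy, scipy, OpenCV 4.12 (cv2) and the standard library are available. Lean on these libraries where they do the work, as an engineer would, in place of code of your own. Each camera call takes 0.05 s, during which the arm holds its last target. There are 200 camera calls.

## Working session

There is one attempt and no reset: what is moved stays moved. The work goes in short steps, Python scripts to look and compute and a shell command to move; the robot and the scene stay as the last step left them, time stands still between calls to the robot, and variables do not carry over. Pictures are saved under pics/ and viewed, at most 10 in all, crops included, and the job is handed in when it is done.

```bash
mkdir -p pics
cat > h.py <<'E'
import numpy as np,cv2
from rig import manip
def cam(n):
    c=manip.read_camera(n); return c
def ray(c,rc):
    K=np.array(c["camera_matrix"],float);R=cv2.Rodrigues(np.array(c["rvec"],float))[0];t=np.array(c["tvec"],float).ravel()
    d=R.T@np.linalg.inv(K)@np.array([rc[1],rc[0],1.]); o=-R.T@t
    return o,d
def at(c,rc,z):
    o,d=ray(c,rc); return o+d*(z-o[2])/d[2]
def proj(c,P):
    p=cv2.projectPoints(np.array(P,float).reshape(-1,1,3),np.array(c["rvec"],float),np.array(c["tvec"],float),np.array(c["camera_matrix"],float),None)[0].reshape(-1,2)
    return p[:,::-1]
E
python3 - <<'E'
from h import *
for n in("top","side"):
    c=cam(n); cv2.imwrite(f"pics/{n}0.png",c["img"][:,:,::-1])
    print(n,"cam at",ray(c,[200,320])[0].round())
    for q,z in(("charger_strip",0),("charger_plug_top",79),("charger_rocker",36),("adapter_rocker",36),("adapter_strip",0),("red_pot",0),("blue_pot",0),("tape_roll",0)):
        for r in manip.spot_point(q,n)[:2]: print(q,round(r["p"],2),np.round(r["position"],1),at(c,r["position"],z).round(1))
E
```

```text
top cam at [ 465.   93. 1091.]
charger_strip 0.93 [165.4 369.2] [636.3  24.8   0. ]
charger_plug_top 0.8 [155.6 357. ] [645.8  55.6  79. ]
charger_rocker 0.6 [166.2 413.7] [626.9 -72.5  36. ]
adapter_rocker 0.66 [258.5 403.8] [421.5 -44.6  36. ]
adapter_strip 0.68 [246.9 357.4] [448.   56.1   0. ]
adapter_strip 0.3 [259.5 404. ] [417.7 -49.7   0. ]
red_pot 0.68 [212.3 359. ] [527.5  50.8   0. ]
blue_pot 0.56 [207.8 446.3] [ 534.4 -150.     0. ]
tape_roll 0.67 [170.6 219.4] [630.9 375.1   0. ]
side cam at [174. 723. 547.]
charger_strip 0.56 [194.5 303.9] [630.6  23.7   0. ]
charger_plug_top 0.62 [170.3 293.4] [646.5  45.4  79. ]
charger_rocker 0.73 [171.5 324.3] [614.7 -55.2  36. ]
adapter_strip 0.72 [177.6 369.1] [ 519.8 -146.4    0. ]
red_pot 0.56 [209.3 333. ] [532.4  42.7   0. ]
blue_pot 0.65 [176.7 367.8] [ 525.1 -149.1    0. ]
```

View pics/top0.png

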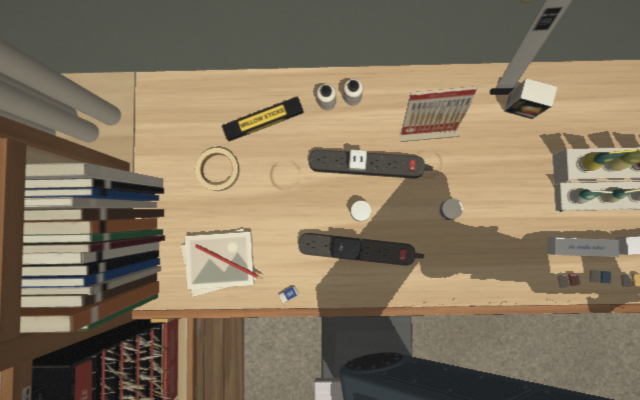

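View pics/side0.png

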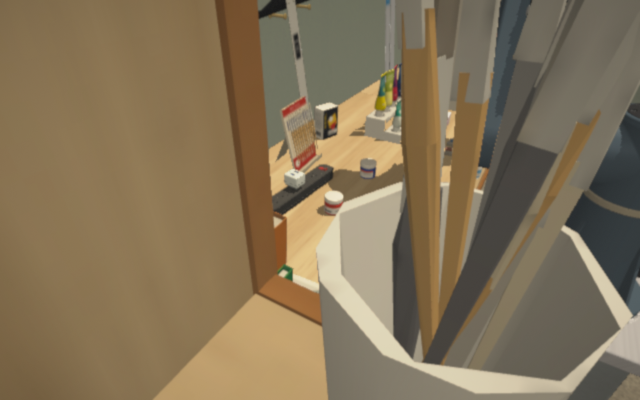

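Run:
```python
from h import *
s=manip.sense(); print({k:np.round(v,3) for k,v in s.items()})
c=cam("top"); im=c["img"]
# zoomed crop of the charger strip
cr=im[130:200,310:450]; cv2.imwrite("pics/crop0.png",cv2.resize(cr,None,fx=5.5,fy=5.5,interpolation=cv2.INTER_CUBIC)[:,:,::-1])
# red blobs
h=cv2.cvtColor(im,cv2.COLOR_RGB2HSV)
m=(((h[...,0]<8)|(h[...,0]>172))&(h[...,1]>130)&(h[...,2]>60)).astype(np.uint8)
n,l,st,ce=cv2.connectedComponentsWithStats(m)
for i in range(1,n):
    if st[i][4]>8: print(st[i],ce[i].round(1),at(c,ce[i][::-1],37).round(1))
r=manip.trace("charger_strip","top")[0]; ys,xs=np.nonzero(r["pixels"])
print(r["p"],len(ys),cv2.minAreaRect(np.array([at(c,[y,x],34)[:2] for y,x in zip(ys,xs)],np.float32)))
```

```text
{'t': np.float64(0.9), 'joint_positions': array([-1.414,  0.527,  1.433,  0.   ,  1.181, -0.178]), 'qd': array([ 0.001, -0.   ,  0.   , -0.002, -0.001, -0.001]), 'joint_efforts': array([-1.0000e-03, -4.4231e+01, -1.7843e+01, -0.0000e+00,  1.0000e-03,
       -0.0000e+00]), 'tool_pos': array([ 205.403, -590.265,  231.326]), 'ee_rot': array([0.   , 0.986, 0.167, 0.   ]), 'ft_force': array([-0.556, -0.393,  1.032]), 'wrist_torque': array([-0.032,  0.039,  0.03 ]), 'finger_force': np.float64(0.0), 'grip_width': np.float64(1.0)}
[411  90  64  10 242] [442.9  94.4] [ 789.4 -143.2   37. ]
[525 111  10   3  20] [529.2 112. ] [ 744.6 -334.8   37. ]
[453 122   5   8  20] [454.9 125.6] [ 717.  -167.5   37. ]
[413 125  20   8  57] [422.7 129.5] [709.9 -95.2  37. ]
[439 124   4   3   9] [440.7 125. ] [ 719.2 -135.7   37. ]
[443 124   5   7  19] [444.8 127. ] [ 714.4 -144.9   37. ]
[402 127   7   7  27] [404.5 130.1] [709.2 -54.1  37. ]
[420 126   4   3   9] [421.3 127. ] [715.5 -92.2  37. ]
[410 160   5  11  45] [412.  164.5] [630.7 -68.6  37. ]
[196 245  61  32 165] [227.1 261.1] [421.7 347.9  37
[... 252 characters left out ...]
21.7 355.3] [218.7 581.   37. ]
[150 348   4   7  15] [151.5 350.9] [227.5 515.   37. ]
[101 351   5  49 115] [102.7 375.6] [175.6 622.5  37. ]
[136 352   4  17  33] [137.7 360. ] [208.3 545.3  37. ]
[150 359   4  17  41] [151.2 367.3] [192.3 515.1  37. ]
[ 75 360  17  40 548] [ 83.  379.5] [167.6 666.1  37. ]
[163 372   7  21  91] [165.5 381.7] [161.1 483.1  37. ]
[136 375   3   9  18] [137.2 379.1] [167.3 545.8  37. ]
[150 380   3  17  45] [151.  388.8] [146.4 515.   37. ]
[120 383   3  17  32] [120.8 391.8] [140.6 581.5  37. ]
[136 392   2   7   9] [136.8 394.8] [133.9 546.1  37. ]
0.68 2607 ((635.9583129882812, 24.5728759765625), (278.0138854980469, 54.86235427856445), 85.05116271972656)
```

The top view shows the charger strip at rows 148–178, columns 310–432, with the white charger at about (159,357) and the red rocker at about (164,412). In the side view the charger is at about (179,294), with the strip partly hidden by the bookshelf. I'll refine the pose with a template fit.

Run:
```python
from h import *
c=cam("top"); im=c["img"].astype(int)
g=im.sum(2)/3
# dark housing edges: sub-pixel, at z=34 columnwise
h=cv2.cvtColor(c["img"],cv2.COLOR_RGB2HSV)
up=[];lo=[]
for x in list(range(318,344))+list(range(372,420)):
    col=g[:,x]
    mid=int(163+ (x-369)*0.05)
    for sgn,L in((-1,up),(1,lo)):
        for k in range(3,25):
            a,b=col[mid+sgn*k],col[mid+sgn*(k+1)]
            if b>85:
                y=mid+sgn*(k+(85-a)/(b-a)); L.append(at(c,[y,x],34)[:2]); break
for L in(up,lo):
    L=np.array(L); vx,vy,x0,y0=cv2.fitLine(L.astype(np.float32),cv2.DIST_HUBER,0,.01,.01).ravel()
    print(len(L),"dir yaw",-vx/vy,"at y=0 x=",x0-y0*vx/vy)
w=((im.min(2)>150)).astype(np.uint8); w[:145]=0;w[175:]=0;w[:,:345]=0;w[:,370:]=0
ys,xs=np.nonzero(w); print("white",xs.min(),xs.max(),ys.min(),ys.max(),len(ys), at(c,[ys.mean(),xs.mean()],79).round(1))
print(cv2.minAreaRect(np.array([at(c,[y,x],79)[:2] for y,x in zip(ys,xs)],np.float32)))
c=cam("side")
h=cv2.cvtColor(c["img"],cv2.COLOR_RGB2HSV)
m=(((h[...,0]<8)|(h[...,0]>172))&(h[...,1]>130)&(h[...,2]>60)).astype(np.uint8);m[:160]=0;m[190:]=0
n,l,st,ce=cv2.connectedComponentsWithStats(m)
for i in range(1,n):
    if st[i][4]>4: print(st[i],ce[i].round(1),at(c,ce[i][::-1],37).round(1))
```

```text
74 dir yaw -0.08601333 at y=0 x= 659.34143
74 dir yaw -0.089762114 at y=0 x= 607.4435
white 350 365 150 168 260 [638.3  54.2  79. ]
((638.3690185546875, 54.66205978393555), (32.37893295288086, 39.318084716796875), 88.75540924072266)
[293 160  17  10  71] [300.8 163.5] [692.7 -58.4  37. ]
[319 167   8   3  18] [322.1 168.1] [628.5 -66.7  37. ]
```

View pics/crop0.png

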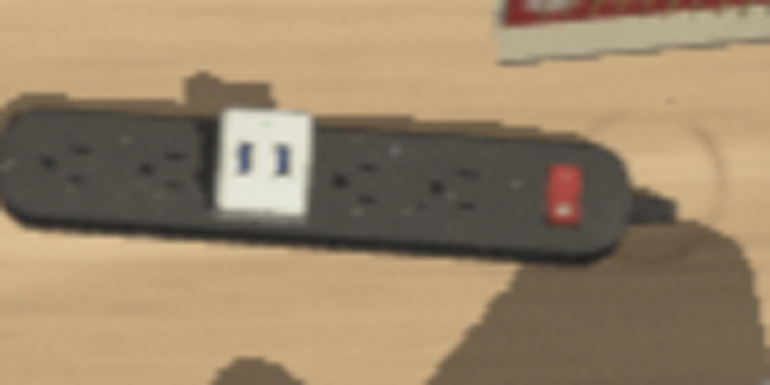

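The strip's yaw is about -0.088. The plug centre is at about (640, 55) and the rocker pivot at about (629, -69). The two cameras agree, and the spacing matches the stated 123.5 mm. I'll approach with the gripper shut.

```bash
python3 -m jog '[[0.018,0.027,0,-0.0177,0],[0.018,0.027,0,-0.0177,0],[0.018,0.027,0,-0.0177,0],[0.018,0.027,0,-0.0177,0],[0.018,0.027,0,-0.0177,0],[0.018,0.027,0,-0.0177,0],[0.018,0.027,0,-0.0177,0],[0.018,0.027,0,-0.0177,0]]' 20
python3 -m jog '[[0.018,0.027,0,-0.0177,0],[0.018,0.027,0,-0.0177,0],[0.018,0.027,0,-0.0177,0],[0.018,0.027,0,-0.0177,0],[0.018,0.027,0,-0.0177,0],[0.018,0.027,0,-0.0177,0],[0.018,0.027,0,-0.0177,0],[0.018,0.027,0,-0.0177,0]]'
python3 -m jog '[[0.018,0.027,-0.012,-0.0177,0],[0.018,0.027,-0.012,-0.0177,0],[0.018,0.027,-0.012,-0.0177,0],[0.018,0.027,-0.012,-0.0177,0],[0.018,0.027,-0.012,-0.0177,0],[0.018,0.027,-0.012,-0.0177,0],[0.018,0.027,-0.012,-0.0177,0],[0.018,0.027,-0.012,-0.0177,0]]'
python3 -m jog '[[0,0,0,0,0],[0,0,0,0,0]]'
```

```text
t: 1.9
tool_pos: [350.0, -373.2, 231.5]
ee_rot: [0.0, 0.995, 0.096, 0.0]
ft_force: [0.5, 0.3, 0.4]
grip_width: 0.002
finger_force: 0.0
t: 2.7
tool_pos: [494.1, -157.2, 231.5]
ee_rot: [0.0, 1.0, 0.025, 0.0]
ft_force: [-0.2, -1.1, -0.8]
grip_width: 0.0
finger_force: 0.0
t: 3.5
tool_pos: [638.2, 58.9, 134.8]
ee_rot: [0.0, 0.999, -0.045, 0.0]
ft_force: [0.6, -1.1, 0.3]
grip_width: 0.0
finger_force: 0.0
t: 3.7
tool_pos: [637.1, 58.3, 134.8]
ee_rot: [0.0, 0.999, -0.044, -0.001]
ft_force: [-0.2, -0.1, 0.1]
grip_width: 0.001
finger_force: 0.0
```

```bash
python3 -m jog '[[0.0027,-0.0033,-0.01,0,0],[0,0,-0.01,0,0],[0,0,-0.01,0,0],[0,0,-0.01,0,0],[0,0,-0.008,0,0],[0,0,-0.003,0,0],[0,0,0,0,0]]'
python3 - <<'E'
from h import *
c=cam("top"); cv2.imwrite("pics/t1.png",cv2.resize(c["img"][100:220,290:450],None,fx=4.5,fy=4.5,interpolation=cv2.INTER_CUBIC)[:,:,::-1])
print(proj(c,[manip.sense()["tool_pos"]]))
c=cam("side"); cv2.imwrite("pics/s1.png",cv2.resize(c["img"][110:220,250:400],None,fx=5,fy=5,interpolation=cv2.INTER_CUBIC)[:,:,::-1])
E
```

```text
t: 4.4
tool_pos: [639.7, 54.5, 83.5]
ee_rot: [-0.0, 0.999, -0.045, -0.001]
ft_force: [0.2, -0.6, 0.7]
grip_width: 0.001
finger_force: 0.0
[[157.80078028 357.65532337]]
```

View pics/s1.png

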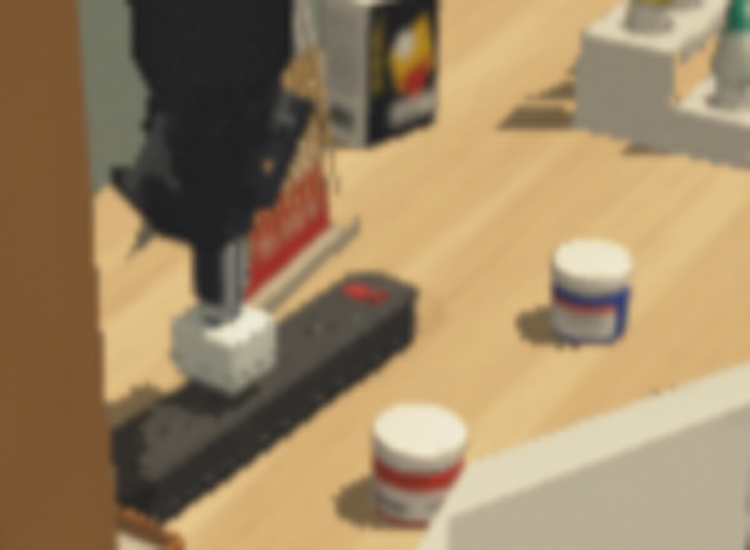

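The side view shows the shut fingertips just above the middle of the charger's top (crop about (225,315)). Pressing now, slowly.

```bash
python3 -m jog '[[0,0,-0.001,0,0],[0,0,-0.001,0,0],[0,0,-0.001,0,0],[0,0,-0.001,0,0],[0,0,-0.001,0,0],[0,0,-0.001,0,0],[0,0,-0.001,0,0],[0,0,-0.001,0,0]]'
python3 -m jog '[[0,0,-0.001,0,0],[0,0,-0.001,0,0],[0,0,-0.001,0,0],[0,0,-0.001,0,0]]'
```

```text
t: 5.3
tool_pos: [640.1, 54.4, 76.6]
ee_rot: [0.0, 0.999, -0.045, 0.0]
ft_force: [-1.1, -0.5, 4.5]
grip_width: -0.003
finger_force: 1.8
t: 5.7
tool_pos: [640.1, 54.4, 72.4]
ee_rot: [-0.0, 0.999, -0.045, 0.0]
ft_force: [-0.8, -0.3, 4.2]
grip_width: 0.002
finger_force: 1.8
```

```bash
python3 -m jog '[[0,0,-0.001,0,0],[0,0,-0.001,0,0],[0,0,-0.001,0,0],[0,0,-0.001,0,0]]'
python3 -m jog '[[0,0,-0.0005,0,0],[0,0,-0.0005,0,0]]'
python3 -m jog '[[0,0,-0.0003,0,0],[0,0,-0.0003,0,0]]'
```

```text
t: 6.1
tool_pos: [640.1, 54.4, 68.2]
ee_rot: [-0.0, 0.999, -0.045, 0.0]
ft_force: [-1.4, 0.0, 3.4]
grip_width: 0.001
finger_force: 1.8
t: 6.3
tool_pos: [640.1, 54.5, 67.2]
ee_rot: [-0.0, 0.999, -0.045, -0.0]
ft_force: [-0.5, -0.3, 2.8]
grip_width: -0.002
finger_force: 1.8
t: 6.5
tool_pos: [640.1, 54.5, 67.1]
ee_rot: [0.0, 0.999, -0.045, 0.0]
ft_force: [-1.5, -0.7, 7.6]
grip_width: 0.0
finger_force: 3.6
```

```bash
python3 -m jog '[[0,0,-0.0003,0,0],[0,0,-0.0002,0,0],[0,0,0,0,0]]'
```

```text
t: 6.8
tool_pos: [640.2, 54.4, 67.1]
ee_rot: [0.0, 0.999, -0.045, 0.0]
ft_force: [-2.2, 0.8, 7.9]
grip_width: 0.002
finger_force: 3.9
```

The charger stopped at 67.1 mm, and the force rose to 8 N without further travel, so it is home. I'll lift and move over the rocker's near half.

```bash
python3 -m jog '[[0,0,0.005,0,0],[0,0,0.015,0,0],[0,0,0.02,0,0],[-0.006,-0.03,0,0,0],[-0.006,-0.03,0,0,0],[-0.007,-0.03,0,0,0],[-0.007,-0.032,0,0,0],[0,0,0,0,0]]'
python3 -m jog '[[0,0,-0.02,0,0],[0,0,-0.015,0,0],[0,0,-0.01,0,0],[0,0,-0.008,0,0],[0,0,0,0,0],[0,0,0,0,0]]'
python3 - <<'E'
from h import *
c=cam("top"); im=c["img"]
print(proj(c,[manip.sense()["tool_pos"]]))
a=cv2.resize(im[120:210,310:450],None,fx=4,fy=4,interpolation=cv2.INTER_CUBIC)
c=cam("side");b=cv2.resize(c["img"][140:190,280:350],None,fx=8,fy=4.6,interpolation=cv2.INTER_CUBIC)
print(proj(c,[manip.sense()["tool_pos"],[629.3,-68.8,36]]))
b=cv2.resize(b,(560,230)); cv2.imwrite("pics/s2.png",np.vstack([a,b])[:,:,::-1])
for q,z in(("charger_plug_top",67),("charger_rocker",36)):
    for r in manip.spot_point(q,"side")[:1]: print(q,r["p"],at(c,r["position"],z).round(1))
E
```

```text
t: 7.6
tool_pos: [614.1, -71.6, 107.0]
ee_rot: [0.001, 0.999, -0.047, 0.001]
ft_force: [0.2, 0.2, 0.0]
grip_width: -0.001
finger_force: 0.0
t: 8.2
tool_pos: [614.3, -67.3, 53.2]
ee_rot: [-0.0, 0.999, -0.045, -0.0]
ft_force: [-0.4, 0.1, -0.1]
grip_width: -0.001
finger_force: 0.0
[[170.54825462 412.74926278]]
[[163.90209078 326.68576744]
 [168.0374044  322.18587047]]
charger_rocker 0.9 [626.6 -71.4  36. ]
```

View pics/s2.png

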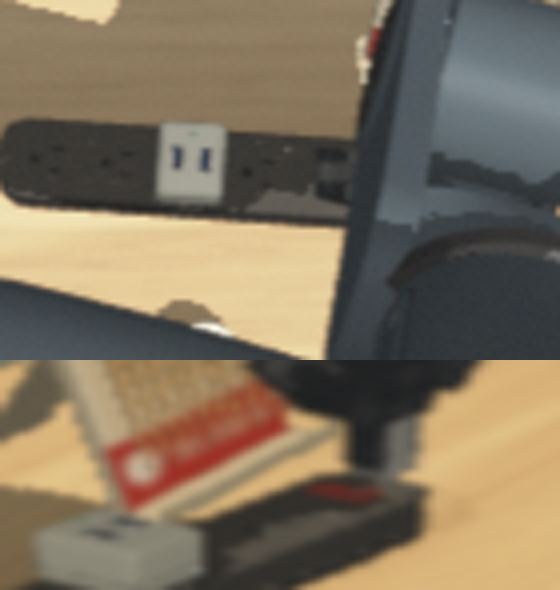

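The charger sits flush, and the finger hangs over the near half of the rocker (bottom at crop (380,470), just right of the red). Descending slowly.

```bash
python3 -m jog '[[0,0,-0.005,0,0],[0,0,-0.005,0,0],[0,0,-0.002,0,0],[0,0,-0.0005,0,0],[0,0,-0.0005,0,0],[0,0,-0.0005,0,0],[0,0,-0.0005,0,0]]'
python3 -m jog '[[0,0,-0.0004,0,0],[0,0,-0.0004,0,0],[0,0,-0.0004,0,0],[0,0,-0.0004,0,0]]'
```

```text
t: 9.1
tool_pos: [614.2, -67.6, 39.3]
ee_rot: [0.0, 0.999, -0.045, 0.0]
ft_force: [0.9, -0.2, 0.2]
grip_width: -0.001
finger_force: 0.0
t: 9.5
tool_pos: [613.6, -67.5, 37.8]
ee_rot: [-0.0, 0.999, -0.045, -0.0]
ft_force: [-2.4, -0.1, 4.5]
grip_width: 0.002
finger_force: 1.9
```

```bash
python3 -m jog '[[0,0,-0.0004,0,0],[0,0,-0.0004,0,0],[0,0,-0.0003,0,0],[0,0,-0.0003,0,0]]'
python3 -m jog '[[0,0,-0.0003,0,0],[0,0,-0.0003,0,0]]'
```

```text
t: 9.9
tool_pos: [612.9, -67.4, 36.0]
ee_rot: [-0.0, 0.999, -0.045, -0.001]
ft_force: [-4.7, -0.9, 4.5]
grip_width: 0.001
finger_force: 2.6
t: 10.1
tool_pos: [613.1, -67.3, 35.3]
ee_rot: [-0.0, 0.999, -0.045, -0.001]
ft_force: [-5.0, 0.3, 5.2]
grip_width: 0.002
finger_force: 2.8
```

```bash
python3 -m jog '[[0,0,-0.0003,0,0],[0,0,-0.0002,0,0],[0,0,0,0,0]]'
python3 -m jog '[[0,0,0.005,0,0],[0,0,0.02,0,0],[0,0,0.02,0,0],[0,0,0.02,0,0],[-0.02,-0.04,0.03,0,0],[-0.02,-0.04,0.03,0,0],[-0.02,-0.04,0.03,0,0],[-0.02,-0.04,0.03,0,0]]'
python3 -m jog '[[-0.04,-0.03,0,0,0],[-0.04,-0.03,0,0,0],[-0.04,-0.04,0,0,0],[-0.04,-0.04,0,0,0],[-0.02,-0.04,0,0,0],[0,0,0,0,0]]'
python3 - <<'E'
from h import *
c=cam("top"); im=c["img"]
a=cv2.resize(im[145:185,380:440],None,fx=10,fy=7.5,interpolation=cv2.INTER_CUBIC)
h=cv2.cvtColor(im,cv2.COLOR_RGB2HSV)
m=(((h[...,0]<8)|(h[...,0]>172))&(h[...,1]>130)&(h[...,2]>60)).astype(np.uint8);m[:150]=0;m[180:]=0;m[:,:400]=0;m[:,425:]=0
ys,xs=np.nonzero(m); print(len(xs),ys.min(),ys.max(),at(c,[ys.mean(),xs.mean()],37).round(1))
for q,z in(("charger_plug_top",67),("charger_rocker",36)):
    for r in manip.spot_point(q,"top")[:1]: print(q,r["p"],at(c,r["position"],z).round(1))
c=cam("side");b=cv2.resize(c["img"][150:190,280:340],None,fx=10,fy=7.5,interpolation=cv2.INTER_CUBIC)
cv2.imwrite("pics/s3.png",np.vstack([a,b])[:,:,::-1])
E
```

```text
t: 10.4
tool_pos: [613.0, -67.3, 35.1]
ee_rot: [-0.0, 0.999, -0.045, -0.001]
ft_force: [-6.5, 0.1, 6.6]
grip_width: 0.0
finger_force: 3.8
t: 11.2
tool_pos: [540.9, -218.1, 213.1]
ee_rot: [0.001, 0.999, -0.045, 0.002]
ft_force: [0.9, -0.8, 0.1]
grip_width: -0.001
finger_force: 0.0
t: 11.8
tool_pos: [368.3, -394.2, 212.5]
ee_rot: [0.004, 0.999, -0.048, 0.002]
ft_force: [1.4, -0.8, -0.1]
grip_width: -0.002
finger_force: 0.0
43 161 170 [629.6 -68.7  37. ]
charger_plug_top 0.8 [638.2  56.6  67. ]
charger_rocker 0.61 [623.8 -68.   36. ]
```

View pics/s3.png

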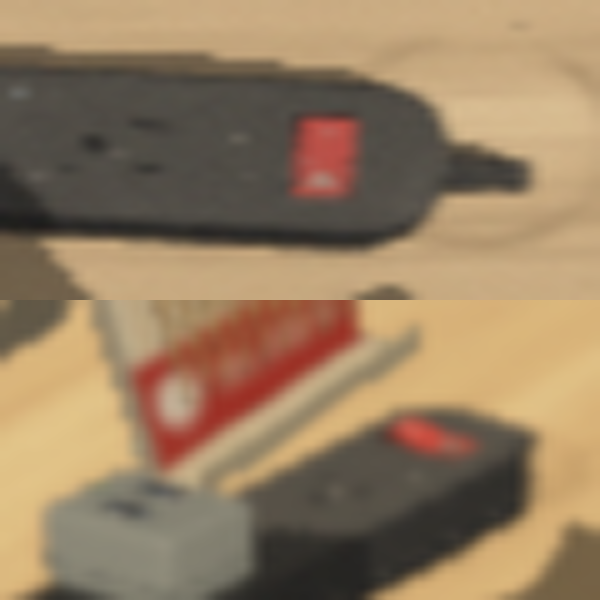

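The rocker has flipped: its far half is now high (side crop (415,435)), and the charger is flush. The last press ended with a sideways load and no clear hard stop. I'll press once more, slightly farther in, to make sure it is fully on.

```bash
python3 -m jog '[[0.031,0.04,0,0,0],[0.031,0.04,0,0,0],[0.031,0.04,0,0,0],[0.031,0.04,0,0,0],[0.031,0.04,0,0,0],[0.031,0.04,0,0,0],[0.031,0.04,0,0,0],[0.031,0.04,0,0,0]]'
python3 -m jog '[[0,0,-0.03,0,0],[0,0,-0.03,0,0],[0,0,-0.03,0,0],[0,0,-0.03,0,0],[0,0,-0.02,0,0],[0,0,0,0,0],[0,0,0,0,0]]'
```

```text
t: 12.8
tool_pos: [615.3, -66.4, 211.6]
ee_rot: [-0.0, 0.999, -0.043, 0.0]
ft_force: [0.4, -0.4, 0.1]
grip_width: 0.0
finger_force: 0.0
t: 13.5
tool_pos: [614.3, -69.2, 71.6]
ee_rot: [-0.0, 0.999, -0.044, -0.0]
ft_force: [-0.8, 0.2, 0.8]
grip_width: 0.002
finger_force: 0.0
```

```bash
python3 -m jog '[[0.0022,0.0015,-0.015,0,0],[0,0,-0.012,0,0],[0,0,-0.004,0,0],[0,0,-0.002,0,0],[0,0,-0.001,0,0],[0,0,0,0,0]]'
python3 -m jog '[[0,0,-0.0005,0,0],[0,0,-0.0005,0,0]]'
```

```text
t: 14.1
tool_pos: [616.5, -69.3, 37.7]
ee_rot: [0.0, 0.999, -0.045, 0.0]
ft_force: [-1.2, -0.1, -0.1]
grip_width: 0.002
finger_force: 0.0
t: 14.3
tool_pos: [616.6, -69.3, 36.8]
ee_rot: [0.0, 0.999, -0.045, 0.0]
ft_force: [0.5, -0.2, -0.9]
grip_width: -0.003
finger_force: 0.0
```

```bash
for i in 1 2; do :; done; python3 -m jog '[[0,0,-0.0003,0,0],[0,0,-0.0003,0,0]]'
python3 -m jog '[[0,0,-0.0003,0,0],[0,0,0,0,0]]'
python3 -m jog '[[0,0,-0.0003,0,0],[0,0,0,0,0]]'
```

```text
t: 14.5
tool_pos: [616.4, -69.2, 36.0]
ee_rot: [0.0, 0.999, -0.045, 0.0]
ft_force: [-0.6, -0.8, 1.0]
grip_width: -0.002
finger_force: 0.6
t: 14.7
tool_pos: [616.4, -69.2, 36.0]
ee_rot: [0.0, 0.999, -0.045, 0.0]
ft_force: [-1.1, 1.4, 3.4]
grip_width: 0.004
finger_force: 1.3
t: 14.9
tool_pos: [616.5, -69.2, 35.9]
ee_rot: [0.0, 0.999, -0.045, 0.0]
ft_force: [-0.8, 0.9, 5.1]
grip_width: -0.0
finger_force: 2.5
```

```bash
python3 -m jog '[[0,0,-0.0004,0,0],[0,0,-0.0003,0,0],[0,0,0,0,0]]'
python3 -m jog '[[0,0,-0.0003,0,0],[0,0,0,0,0]]'
```

```text
t: 15.2
tool_pos: [616.5, -69.2, 35.7]
ee_rot: [0.0, 0.999, -0.045, 0.0]
ft_force: [-1.6, 0.3, 8.7]
grip_width: 0.001
finger_force: 4.3
t: 15.4
tool_pos: [616.5, -69.2, 35.7]
ee_rot: [0.0, 0.999, -0.045, 0.0]
ft_force: [-2.9, 1.2, 9.4]
grip_width: -0.0
finger_force: 5.0
```

The rocker held at 35.7 mm under 9 N with no further travel, so it is at its stop. I'll retreat, do a final check and hand the job in.

```bash
python3 -m jog '[[0,0,0.005,0,0],[0,0,0.02,0,0],[0,0,0.03,0,0],[0,0,0.03,0,0],[0,0,0.03,0,0],[-0.03,-0.04,0.02,0,0],[-0.03,-0.04,0.02,0,0],[-0.03,-0.04,0.02,0,0]]'
python3 -m jog '[[-0.03,-0.04,0,0,0],[-0.03,-0.04,0,0,0],[-0.03,-0.04,0,0,0],[-0.03,-0.04,0,0,0],[-0.02,-0.03,0,0,0],[0,0,0,0,0],[0,0,0,0,0]]'
python3 - <<'E'
from h import *
c=cam("top"); im=c["img"]
a=im[140:270,290:450]
s=cam("side")["img"][140:220,270:400]
cv2.imwrite("pics/f.png",np.hstack([cv2.resize(a,(480,390),interpolation=cv2.INTER_CUBIC),cv2.resize(s,(320,390),interpolation=cv2.INTER_CUBIC)])[:,:,::-1])
E
```

```text
t: 16.2
tool_pos: [531.8, -181.2, 205.6]
ee_rot: [0.0, 0.999, -0.044, 0.0]
ft_force: [0.7, -0.6, 0.7]
grip_width: -0.003
finger_force: 0.0
t: 16.9
tool_pos: [392.1, -370.9, 204.7]
ee_rot: [-0.001, 0.999, -0.046, -0.0]
ft_force: [0.2, 0.0, -0.6]
grip_width: 0.003
finger_force: 0.0
```

View pics/f.png

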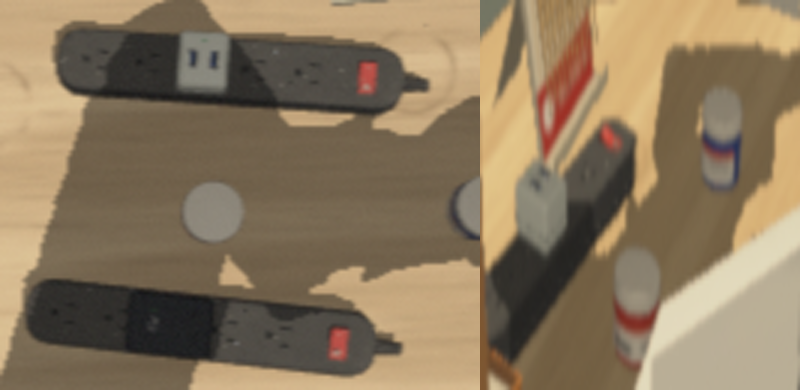

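The charger is flush, both rockers look alike (both on), and nothing else has moved.

```bash
python3 -c "
from rig import manip
print(manip.sign_off())"
```

```text
the job is handed in; nothing more can be done
None
```

The white charger was pushed fully home first (it stopped at z = 67.1 mm under about 8 N), then its strip's rocker was pressed to its stop (it held at 35.7 mm under about 9 N); in the last pictures the strips and pots look undisturbed, the tape roll was out of that crop but the arm never went near it, and the job is handed in at about 17 s.

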